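# Level the lens-curing box and hold the level down

## Task

Freshly cemented lenses must cure lying level: push the curing box's lid shut until its tab catches behind the rim, set the yellow spirit level on the middle of the lid, pointing from hinge to tab, let go of it, and turn the black levelling knob until the bubble stands between the two black lines while the level is pressed down so that the lid sits fully home. Finish holding: end the program with the fingers still pressing the level down firmly on the lid, bubble centred. Leave the other things on the table alone.

Things in the scene. Friction and masses are not known exactly. Their poses are not given: they have to be found in the camera images.
- lid (a joint): lid hinge, rad: 0 = fully home, 1.57 = upright. Pale grey plate 159 x 108 x 7 mm hinged at the box's left end; its stiff hinge (0.08 N m) keeps it where it is left when nearly upright, lower it falls. Spring pins stop it at 0.07 rad; 5 to 15 N down on its tab end snaps the tab behind the rim. Caught, it still stands up 1 mm there (0.007 rad) until pressed home by about 8 N at its middle
- lid_hinge (a point): point on the hinge line, middle of the box's left end, 70 mm above the table. x axis along the box from tab end to hinge end, z up out of the box, y along the hinge line (they tilt with the box, not with the lid)
- lid_pad (a point): middle of the lid's top (outer) face; moves with the lid. x axis along the lid from tab end to hinge end, z axis out of the outer face; 79 mm from the hinge line. With the lid shut it is about 74 mm above the table
- lid_edge (a point): middle of the lid's free (tab) edge, on its outer face, 80 mm from lid_pad along -x (159 mm from the hinge line); axes as lid_pad
- screw_knob (a point): centre of the top of the black knurled levelling knob: 34 mm wide, 20 mm high, its top 73 mm above the table, 55 mm clear of the lid's tab edge. It turns on the spot (0.06 N m) and does not rise. Clockwise from above lifts the box's tab end, 0.009 rad of tilt (4.5 mm of bubble) per rad. At the start the tab end is low and needs about 1.3 to 2.5 rad clockwise; knob stops lie 0.9 rad or more away both ways
- level: loose yellow spirit level, green vial in its top, 130 x 24 x 24 mm, 0.2 kg; origin at the centre of its underside, x axis along its length, z up. Its whole top may be pressed on. It may lie either way round on the lid
- bubble (a joint): the bubble's place in the vial as an angle, rad: 0 = centred, positive towards the level's +x end; it equals the slope of the level (runs to the higher end), at most 0.03, and moves 0.5 mm per 0.001 rad; settles in about 1 s. While the level is not pressed, the lid's play (tab end up) adds about 0.007 rad towards the tab end
- bubble_mid (a point): middle of the pale bubble, 19 mm above the level's underside, at x = 0 in the level's frame when centred. Bubble about 13 mm long, the two black lines on the green vial 18 mm apart: it stands between them when within 2 to 3 mm of centre
- syringe: clear dosing syringe of lens cement, 122 mm, lying in front of the box; a bystander, origin in its middle underneath
- anvil: dark round stepped gauge anvil, 70 mm wide, 65 mm high, standing behind the monitor; a bystander, origin in its middle underneath
- small_driver: small metal screwdriver, 90 mm, lying behind the box; a bystander, origin in its middle underneath
- punch: dark steel taper punch, 88 mm, lying in front of the box; a bystander, origin in its middle underneath
- cutter: red cutter knife, 118 mm, lying far right behind the level; a bystander, origin in its middle underneath

How it is judged:
By the outcome, as a careful person would: the job done as asked, in the order asked, and still so for the second after the job is handed in, while the arm keeps its last pose, push and grip.
It also fails if it takes over 72 s, if anything falls off the work surface, if the arm or the gripper's body presses on something with over 40 N, if the wrist force passes 120 N, or if a joint passes its speed limit or range.

## Robot

A 6-joint arm with a two-finger parallel gripper is mounted at the origin on a cart in front of the work surface, level with it; the furniture and walls round the work are solid. World frame = base frame: x ahead of the robot, y to its left, z up, the work surface at z = 0. Lengths are in m, angles in rad, forces in N, time in s.
With the tool pointing down it reaches from about 0.35 to 0.975 m from the base axis. Payload 4.9 kg.
Tool frame: the origin (TCP) lies between the finger pads; the fingertips stand 17 mm ahead of it and the grasp point (between the pads) lies 2 mm behind it (manip.nose_length is the distance from the TCP to the fingertips, in m); z points along the fingers, y is the line along which they close (so a half turn about z gives the same grasp; the last joint's range is limited). The gripper opens to 85 mm and grips with 20 to 120 N. Pads are 22 mm wide; open, the fingers measure 114 mm over their backs; the gripper's body (76 mm by 85 mm) begins 54 mm behind the grasp point. The pads swing forward as they close: fully open they stand 13 mm farther back than shut.
Start: joints at [1.028, 0.053, 1.613, -0, 1.476, -0.119], TCP at [0.257, 0.57, 0.248] pointing down, gripper open.
Joint ranges: [-3.01, 3.01], [-1.01, 2.22], [0.06, 2.58], [-1.02, 4.17], [0.09, 2.62], [-3.14, 3.14]. Speed limits (rad/s): [2.57, 2.57, 3.14, 3.14, 3.14, 3.14].

## Interface

Orientations are given as a unit quaternion [w, x, y, z].
In Python, from plant import manip gives the robot as it stands. The module is installed in compiled form; this text tells all that it offers.
- The arm moves only by the tool apply_moves, never from a script. Its argument "moves" is a list of rows, each a list of 3 entries, a list of its own where there are three numbers: the turn, a rotation vector about the tool's x, y, z in rad, then the shift along the tool's x, y, z in cm, then the closure, from -1 (fully open) to 1 (shut), so that 0 is half open. A call has 1 to 20 rows; each row is the pose to reach, as a shift and turn from the pose commanded when the call began, along the tool's axes at that moment; what a row does not reach only later rows make up. A row lasts 1/10 s, in which the tool goes at most 50 mm and 8.59 degrees, less where a joint would pass 70% of its speed; a pose out of reach is approached as far as the arm can. A call with a gripper value outside its range is refused whole. The fingers move at their own pace and stop on an object; the grip force is fixed at half the most. Time passes only in rows, so rows that repeat a pose let the fingers close. It gives the time, the measured TCP pose, the force, the opening and the grip force at its end, in the units of the state.
- manip.state(): the state, without advancing time (a new reading comes with each control period).
- manip.grab_frame(name): name is "scene" or "top" or "wrist"; returns a dict with "image" (480x640x3 uint8, red, green, blue), "K" (3x3 intrinsics, pixels), "k1" (the pictures are not rectified: a ray, as slopes to the right and down, at radius r is drawn at 1 + k1 r^2 times it, then the intrinsics apply), "rvec" (rotation vector, rad) and "tvec" (3), from world to camera coordinates, as OpenCV has them. Camera axes: x right, y down, z forward; pixel columns grow to the right and rows downward; lengths in m; the calibration is good to about 2 mm. A picture is of the moment at which its call begins. There is no depth.
- manip.job_done(): hands the job in; it is judged then, once.
Trained networks look in a picture, given as the dict that the camera call returned (one of the last four; its "shot" number tells which), for a name from the list of things; names that differ only in an ending like _2 or _b are one class to them, and where a whole thing is asked for, a point or a joint stands for the part that bears it (a point fixed in the world has none). Each returns a list of dicts, best first, with "score" (0 to 1); they miss things now and then, are a little off and sometimes report something else, mostly with a low value. They report only what shows in the picture. A call takes as long as a camera call.
- manip.look_for(picture, label): "location" ([x, y, z] in m, in the coordinates of the camera as it stood for that picture, good to about 4 mm: the middle of the surface that is visible of it).
- manip.silhouettes(picture, label): "pixels" (480x640 bool, what is visible of it).
- manip.spot_point(picture, label): "location" ([x, y, z] in m, in the coordinates of the camera as it stood for that picture, good to about 4 mm: a listed point, or the origin of a listed thing).
The state is a dict: "time": time; "joint_pos": joint angles; "joint_vel": joint speeds; "joint_efforts": joint torques, N m; "tool_pos": TCP position; "tool_rot": TCP orientation; "contact_force": force on the tool from outside, world axes, zero at the start; "ft_torque": the same for the moment, N m; "gripper_width": opening from 0.0 (shut) to 1.0 (fully open); "grasp_force": force on a finger pad.
Only numpy, scipy, OpenCV 4.12 (cv2) and the standard library are available. Lean on these libraries where they do the work, as an engineer would, in place of code of your own. Each camera call takes 0.05 s, during which the arm holds its last target. There are 200 camera calls.

## Working session

There is one attempt and no reset: what is moved stays moved. The work goes in short steps, Python scripts to look and compute and a tool call to move; the robot and the scene stay as the last step left them, time stands still between calls to the robot, and variables do not carry over. Pictures are saved under pics/ and viewed, at most 11 in all, crops included, and the job is handed in when it is done.

Besides the shell and the picture viewer there is one more tool, called after "Request:" by a JSON object that holds its "fn" and its "kwargs". apply_moves: Moves the arm, as the interface text tells. Its arguments: {"type":"object","properties":{"moves":{"type":"array"}},"required":["moves"]}

```bash
mkdir -p pics; cat > h.py <<'E'
import numpy as np, cv2
from scipy.spatial.transform import Rotation as R
from plant import manip
def cam(f):
    return cv2.Rodrigues(np.array(f["rvec"],float))[0], np.array(f["tvec"],float).ravel()
def w(f,p):
    r,t=cam(f); return r.T@(np.array(p)-t)
def pt(f,l):
    return [(round(d["score"],2),w(f,d["location"]).round(4)) for d in manip.spot_point(f,l)[:2]]
def px(f,P):
    r,t=cam(f); c=r@np.array(P)+t; x,y=c[:2]/c[2]; s=1+f["k1"]*(x*x+y*y); K=np.array(f["K"])
    return K[0,0]*x*s+K[0,2],K[1,1]*y*s+K[1,2]
def plane(f,uv,z):
    K=np.array(f["K"]); d=np.array([(uv[0]-K[0,2])/K[0,0],(uv[1]-K[1,2])/K[1,1]]); u=d.copy()
    for _ in range(20): u=d/(1+f["k1"]*(u@u))
    r,t=cam(f); o=-r.T@t; v=r.T@np.array([*u,1]); return o+v*(z-o[2])/v[2]
def save(f,n,crop=None,s=1):
    im=f["image"][...,::-1]
    if crop: im=im[crop[1]:crop[3],crop[0]:crop[2]]
    cv2.imwrite("pics/"+n,cv2.resize(im,None,fx=s,fy=s,interpolation=cv2.INTER_CUBIC))
def tool():
    s=manip.state(); q=s["tool_rot"]; return np.array(s["tool_pos"]),R.from_quat([q[1],q[2],q[3],q[0]])
E
python3 - <<'E'
from h import *
for n in("scene","top"):
    f=manip.grab_frame(n); save(f,n+"0.png")
    print(n,w(f,[0,0,0]).round(2))
    for l in("lid_hinge","lid_pad","lid_edge","screw_knob","level","bubble_mid","syringe","anvil","small_driver","punch","cutter"): print(l,pt(f,l))
    m=manip.silhouettes(f,"level")
    if m: 
        c=cv2.minAreaRect(np.argwhere(m[0]["pixels"])[:,::-1].astype(np.float32)); print(c)
        b=cv2.boxPoints(c); print([plane(f,q,0.024 if n=="top" else .012)[:2].round(4) for q in b])
p,r=tool(); print(p,r.as_matrix().round(3),manip.state(),manip.nose_length)
E
```

```text
scene [-0.1  -0.87  0.29]
lid_hinge [(0.64, array([0.5821, 0.0234, 0.0682]))]
lid_pad [(0.98, array([0.5835, 0.0035, 0.1416]))]
lid_edge [(0.93, array([ 0.592 , -0.0272,  0.2145]))]
screw_knob [(0.57, array([ 0.5994, -0.1898,  0.0702]))]
level [(0.76, array([ 0.5451, -0.3371,  0.0014]))]
bubble_mid []
syringe [(0.66, array([ 0.404 , -0.1693, -0.0019])), (0.51, array([ 5.829e-01, -2.000e-04,  1.429e-01]))]
anvil [(0.74, array([0.635 , 0.1824, 0.0013])), (0.6, array([ 0.5888, -0.0277,  0.2171]))]
small_driver []
punch [(0.64, array([ 0.4361, -0.011 ,  0.0012]))]
cutter [(0.79, array([ 0.6889, -0.351 ,  0.0017])), (0.52, array([6.375e-01, 1.832e-01, 3.000e-04]))]
((403.16888427734375, 184.95599365234375), (17.886690139770508, 54.87567138671875), 69.67686462402344)
[array([ 0.4887, -0.3117]), array([ 0.6613, -0.2909]), array([ 0.5848, -0.3673]), array([ 0.4362, -0.3779])]
top [ 0.44 -0.06  0.83]
lid_hinge [(0.67, array([0.5815, 0.0253, 0.0696]))]
lid_pad [(0.68, array([0.5864, 0.001 , 0.144 ]))]
lid_edge [(0.68, array([ 0.5795, -0.0239,  0.2213]))]
screw_knob [(0.79, array([ 0.603 , -0.1
[... 639 characters left out ...]
int_pos': array([ 1.02797651e+00,  5.26697275e-02,  1.61288694e+00, -3.53319067e-07,
        1.47600572e+00, -1.19005155e-01]), 'joint_vel': array([ 0.00056056, -0.00020489, -0.00208343,  0.00115287,  0.00012935,
        0.00318878]), 'joint_efforts': array([-7.76595443e-04, -3.93676400e+01, -3.70458877e+01, -2.02578130e-04,
        5.12729366e-04,  2.32887118e-05]), 'tool_pos': array([0.25702017, 0.56969007, 0.24833017]), 'tool_rot': array([5.08342988e-06, 2.10324931e-01, 9.77631538e-01, 1.42557111e-05]), 'contact_force': array([ 0.33875747,  0.24849848, -0.42770307]), 'ft_torque': array([-0.02788944,  0.04202469,  0.05998526]), 'grasp_force': 0.0, 'gripper_width': 1.0035695077508116} 0.017
```

View pics/scene0.png

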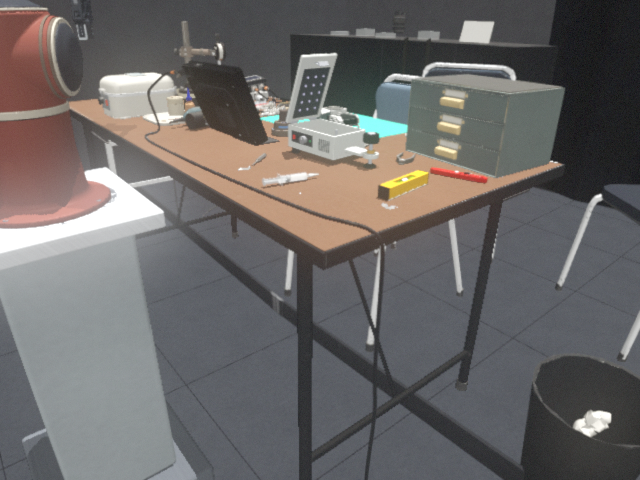

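View pics/top0.png

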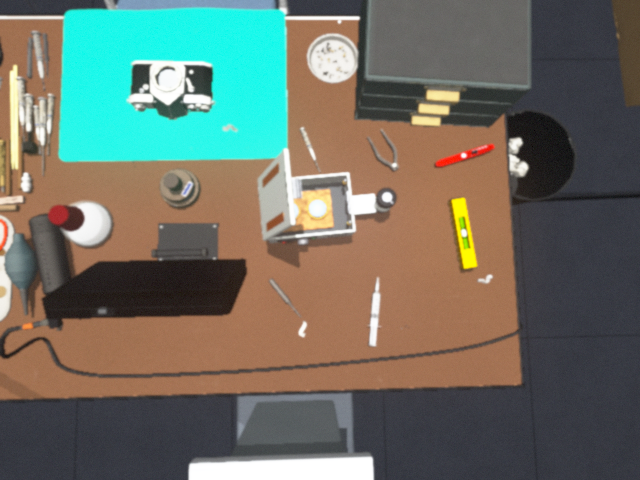

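```bash
cat >> h.py <<'E'
def go(*wps):
    "each wp: x,y,z,yaw_deg of tool x axis (tool down)"
    p,r=tool()
    for x,y,z,yw in wps:
        a=np.radians(yw); T=np.array([[np.cos(a),np.sin(a),0],[np.sin(a),-np.cos(a),0],[0,0,-1]]).T
        T=np.column_stack([[np.cos(a),np.sin(a),0],[np.sin(a),-np.cos(a),0],[0,0,-1]])
        d=np.array([x,y,z])-p; q=r.inv()*R.from_matrix(T)
        n=max(np.linalg.norm(d)/.05,0); print("turn",q.as_rotvec().round(3),"shift cm",(r.inv().apply(d)*100).round(2),"rows~%.1f / %.1f"%(n,q.magnitude()/.15))
E
python3 - <<'E'
from h import *
f=manip.grab_frame("scene")
for P in([.45,.15,.25],[.45,.15,.2],[.4,.3,.2],[.4,.3,.25],[.4,.3,.3]): print(P,px(f,P))
go((.257,.57,.40,155.7),(.588,.075,.40,95.2),(.588,.075,.212,95.2),(.588,-.04,.207,95.2),(.592,-.09,.18,95.2),(.592,-.10,.20,95.2))
E
```

```text
[0.45, 0.15, 0.25] (np.float64(223.41040105899611), np.float64(37.54651169431918))
[0.45, 0.15, 0.2] (np.float64(224.8332370330698), np.float64(60.56506695033906))
[0.4, 0.3, 0.2] (np.float64(177.86385111383578), np.float64(57.73588171342635))
[0.4, 0.3, 0.25] (np.float64(175.76441975543054), np.float64(36.32644789408957))
[0.4, 0.3, 0.3] (np.float64(173.63410100373108), np.float64(14.25193887885473))
turn [0. 0. 0.] shift cm [ 1.000e-02  3.000e-02 -1.517e+01] rows~3.0 / 0.0
turn [0.    0.    1.056] shift cm [-50.51 -31.48 -15.17] rows~12.3 / 7.0
turn [0.    0.    1.056] shift cm [-50.51 -31.48   3.63] rows~11.9 / 7.0
turn [0.    0.    1.056] shift cm [-55.24 -41.97   4.13] rows~13.9 / 7.0
turn [0.    0.    1.056] shift cm [-57.66 -46.36   6.83] rows~14.9 / 7.0
turn [0.    0.    1.056] shift cm [-58.07 -47.27   4.83] rows~15.0 / 7.0
```

Request:
{"fn": "apply_moves", "kwargs": {"moves": [[[0,0,0],[0,0,-10],1],[[0,0,0],[0,0,-15],1],[[0,0,1.056],[-50.5,-31.5,-15],1],[[0,0,1.056],[-50.5,-31.5,-15],1],[[0,0,1.056],[-50.5,-31.5,-15],1],[[0,0,1.056],[-50.5,-31.5,-15],1],[[0,0,1.056],[-50.5,-31.5,-15],1],[[0,0,1.056],[-50.5,-31.5,-15],1],[[0,0,1.056],[-50.5,-31.5,-15],1],[[0,0,1.056],[-50.5,-31.5,-15],1],[[0,0,1.056],[-50.5,-31.5,-15],1],[[0,0,1.056],[-50.5,-31.5,-15],1],[[0,0,1.056],[-50.5,-31.5,-15],1],[[0,0,1.056],[-50.5,-31.5,-15],1],[[0,0,1.056],[-50.5,-31.5,-15],1],[[0,0,1.056],[-50.5,-31.5,-6],1],[[0,0,1.056],[-50.5,-31.5,0],1],[[0,0,1.056],[-50.5,-31.5,3.6],1]]}}

```text
time: 3.15
tool_pos: [0.5877, 0.0752, 0.2472]
tool_rot: [0.001, 0.674, 0.739, 0.001]
contact_force: [0.0, -0.4, -0.9]
gripper_width: 0.0
grasp_force: 0.0
```

```bash
python3 - <<'E'
from h import *
go((.588,.075,.212,95.2),(.588,-.04,.207,95.2),(.592,-.09,.18,95.2),(.592,-.10,.20,95.2))
E
```

```text
turn [ 0.002 -0.     0.   ] shift cm [-0.03  0.02  3.52] rows~0.7 / 0.0
turn [ 0.002 -0.     0.   ] shift cm [-11.48  -1.03   4.02] rows~2.4 / 0.0
turn [ 0.002 -0.     0.   ] shift cm [-16.49  -1.09   6.72] rows~3.6 / 0.0
turn [ 0.002 -0.     0.   ] shift cm [-17.49  -1.18   4.72] rows~3.6 / 0.0
```

Request:
{"fn": "apply_moves", "kwargs": {"moves": [[[0,0,0],[0,0,0],1],[[0,0,0],[0,0,0],1]]}}

```text
time: 3.35
tool_pos: [0.5874, 0.0753, 0.2484]
tool_rot: [-0.001, 0.674, 0.739, -0.0]
contact_force: [-0.2, 0.6, 0.4]
gripper_width: -0.0
grasp_force: 0.0
```

Request:
{"fn": "apply_moves", "kwargs": {"moves": [[[0,0,0],[0,0,3.5],1],[[0,0,0],[-4,0,3.7],1],[[0,0,0],[-6.5,-0.7,3.9],1],[[0,0,0],[-8,-0.8,4],1],[[0,0,0],[-9.5,-0.9,4.2],1],[[0,0,0],[-11,-1,4.5],1],[[0,0,0],[-12.5,-1,5],1],[[0,0,0],[-14,-1,5.8],1],[[0,0,0],[-15.5,-1,6.8],1],[[0,0,0],[-16.5,-1,7.8],1],[[0,0,0],[-17.5,-1.1,9],1],[[0,0,0],[-18.5,-1.1,10.5],1],[[0,0,0],[-19,-1.2,12],1],[[0,0,0],[-19,-1.2,13],1],[[0,0,0],[-19,-1.2,13],1]]}}

```text
time: 4.85
tool_pos: [0.5916, -0.1148, 0.1155]
tool_rot: [-0.002, 0.674, 0.739, -0.001]
contact_force: [-0.5, 0.4, 0.3]
gripper_width: -0.001
grasp_force: 0.0
```

```bash
python3 - <<'E'
from h import *
f=manip.grab_frame("scene"); save(f,"s1.png",(220,60,440,220),3.5)
for l in("lid_hinge","lid_pad","lid_edge","screw_knob"): print(l,pt(f,l))
E
```

```text
lid_hinge [(0.73, array([0.5798, 0.0215, 0.0688]))]
lid_pad [(0.71, array([ 0.5883, -0.0547,  0.0738]))]
lid_edge [(0.96, array([ 0.6   , -0.1341,  0.081 ]))]
screw_knob [(0.86, array([ 0.6009, -0.1925,  0.0716]))]
```

View pics/s1.png

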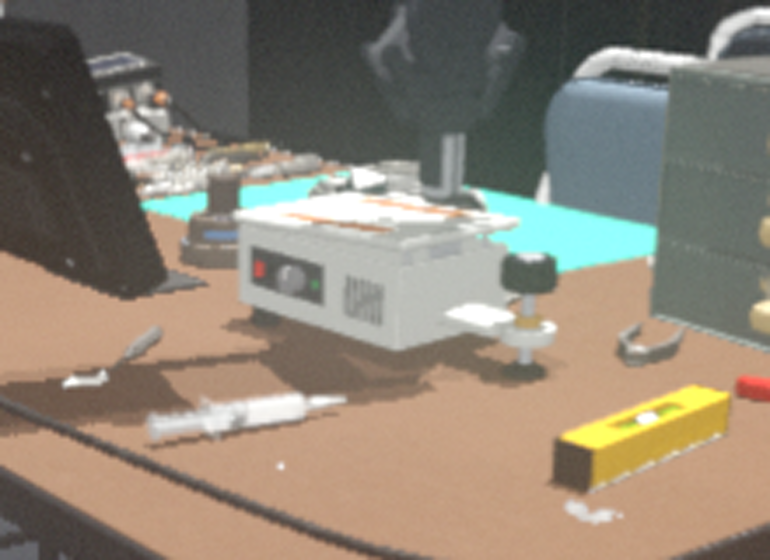

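Request:
{"fn": "apply_moves", "kwargs": {"moves": [[[0,0,0],[0,0,1.0],1],[[0,0,0],[0,0,1.5],1],[[0,0,0],[0,0,1.8],1],[[0,0,0],[0,0,1.8],1]]}}

```text
time: 5.5
tool_pos: [0.5925, -0.1152, 0.0992]
tool_rot: [-0.001, 0.674, 0.739, -0.0]
contact_force: [0.2, 0.3, -0.4]
gripper_width: -0.002
grasp_force: 0.0
```

Request:
{"fn": "apply_moves", "kwargs": {"moves": [[[0,0,0],[0,0,0.2],1],[[0,0,0],[0,0,0.4],1],[[0,0,0],[0,0,0.4],1]]}}

```text
time: 5.8
tool_pos: [0.5934, -0.1155, 0.0967]
tool_rot: [0.0, 0.674, 0.739, 0.0]
contact_force: [0.0, 0.3, 0.8]
gripper_width: -0.002
grasp_force: 0.6
```

Request:
{"fn": "apply_moves", "kwargs": {"moves": [[[0,0,0],[0,0,0.2],1],[[0,0,0],[0,0,0.3],1],[[0,0,0],[0,0,0.3],1]]}}

```text
time: 6.1
tool_pos: [0.5935, -0.1156, 0.0946]
tool_rot: [0.0, 0.674, 0.739, -0.0]
contact_force: [-3.7, 0.2, 5.7]
gripper_width: 0.001
grasp_force: 3.1
```

Request:
{"fn": "apply_moves", "kwargs": {"moves": [[[0,0,0],[0,0,0.2],1],[[0,0,0],[0,0,0.3],1],[[0,0,0],[0,0,0.3],1]]}}

```text
time: 6.4
tool_pos: [0.5934, -0.1158, 0.0906]
tool_rot: [0.001, 0.674, 0.739, 0.0]
contact_force: [0.6, -0.9, 2.7]
gripper_width: 0.001
grasp_force: 1.5
```

Request:
{"fn": "apply_moves", "kwargs": {"moves": [[[0,0,0],[0,0,0.15],1],[[0,0,0],[0,0,0.3],1],[[0,0,0],[0,0,0.3],1]]}}

```text
time: 6.7
tool_pos: [0.5935, -0.1158, 0.0886]
tool_rot: [0.0, 0.674, 0.739, -0.0]
contact_force: [-3.7, -1.0, 9.4]
gripper_width: -0.001
grasp_force: 4.5
```

Request:
{"fn": "apply_moves", "kwargs": {"moves": [[[0,0,0],[0,0,0.15],1],[[0,0,0],[0,0,0.25],1],[[0,0,0],[0,0,0.25],1]]}}

```text
time: 7.0
tool_pos: [0.5937, -0.1159, 0.0884]
tool_rot: [0.0, 0.674, 0.739, -0.0]
contact_force: [-8.6, 0.1, 20.1]
gripper_width: 0.001
grasp_force: 9.7
```

```bash
python3 - <<'E'
from h import *
go((.592,-.115,.20,95.2),(.5425,-.332,.16,7.0))
E
```

```text
turn [-0.     0.001  0.   ] shift cm [  0.09  -0.16 -11.16] rows~2.2 / 0.0
turn [0.00e+00 1.00e-03 1.54e+00] shift cm [-21.06  -7.07  -7.15] rows~4.7 / 10.3
```

Request:
{"fn": "apply_moves", "kwargs": {"moves": [[[0,0,0],[0,0,-2],1],[[0,0,0],[0,0,-7],1],[[0,0,0],[0,0,-11],-1],[[0,0,1.54],[-21,-7,-7.2],-1],[[0,0,1.54],[-21,-7,-7.2],-1],[[0,0,1.54],[-21,-7,-7.2],-1],[[0,0,1.54],[-21,-7,-7.2],-1],[[0,0,1.54],[-21,-7,-7.2],-1],[[0,0,1.54],[-21,-7,-7.2],-1],[[0,0,1.54],[-21,-7,-7.2],-1],[[0,0,1.54],[-21,-7,-7.2],-1],[[0,0,1.54],[-21,-7,-7.2],-1],[[0,0,1.54],[-21,-7,-7.2],-1],[[0,0,1.54],[-21,-7,-7.2],-1],[[0,0,1.54],[-21,-7,-7.2],-1],[[0,0,1.54],[-21,-7,-7.2],-1]]}}

```text
time: 8.6
tool_pos: [0.5423, -0.3305, 0.1559]
tool_rot: [-0.001, 0.998, 0.061, -0.0]
contact_force: [-0.3, -0.0, 0.0]
gripper_width: 0.998
grasp_force: 0.0
```

```bash
python3 - <<'E'
from h import *
print(tool()[0])
for n in("scene","top","wrist"):
    f=manip.grab_frame(n)
    for l in ("level","bubble_mid") if n=="wrist" else("lid_hinge","lid_pad","lid_edge","screw_knob","level"): print(n,l,pt(f,l))
    if n=="wrist":
        save(f,"w2.png")
        m=manip.silhouettes(f,"level")[0]["pixels"]; c=cv2.minAreaRect(np.argwhere(m)[:,::-1].astype(np.float32)); b=cv2.boxPoints(c); print(c,[plane(f,q,.024)[:2].round(4) for q in b],px(f,[.5425,-.332,.024]))
    elif n=="top": save(f,"t2.png",(230,130,430,280),4)
E
```

```text
[ 0.54227248 -0.33047473  0.1559232 ]
scene lid_hinge [(0.64, array([0.5816, 0.0218, 0.0706]))]
scene lid_pad [(0.62, array([ 0.5894, -0.0561,  0.0714]))]
scene lid_edge [(0.72, array([ 0.5989, -0.1329,  0.0722]))]
scene screw_knob [(0.62, array([ 0.599 , -0.1916,  0.0728]))]
scene level [(0.7, array([ 0.5484, -0.337 , -0.0034]))]
top lid_hinge [(0.75, array([0.5796, 0.0216, 0.0709]))]
top lid_pad [(0.61, array([ 0.5897, -0.0525,  0.0726]))]
top lid_edge [(0.58, array([ 0.5929, -0.1348,  0.0719]))]
top screw_knob [(0.6, array([ 0.6006, -0.1887,  0.0725]))]
top level [(0.75, array([ 0.5429, -0.3321,  0.0024]))]
wrist level [(0.58, array([ 0.5401, -0.3384, -0.002 ]))]
wrist bubble_mid [(0.74, array([ 0.5409, -0.3368,  0.0214]))]
((324.5, 224.5), (177.0, 37.0), 90.0) [array([ 0.6049, -0.3155]), array([ 0.6079, -0.3397]), array([ 0.4772, -0.3585]), array([ 0.4737, -0.3303])] (np.float64(319.1832363184516), np.float64(228.68595289925457))
```

View pics/w2.png

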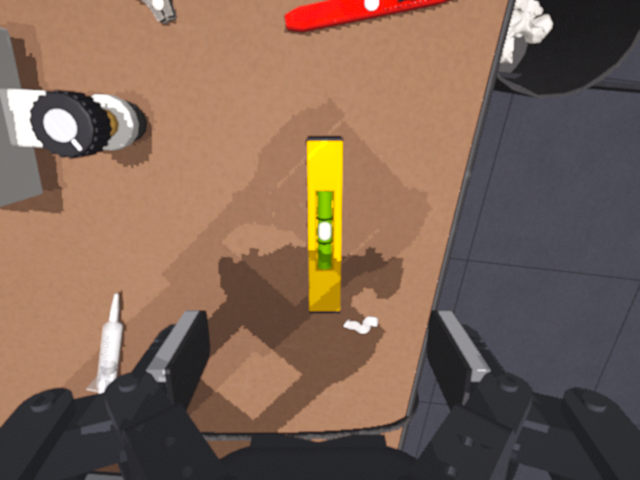

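View pics/t2.png

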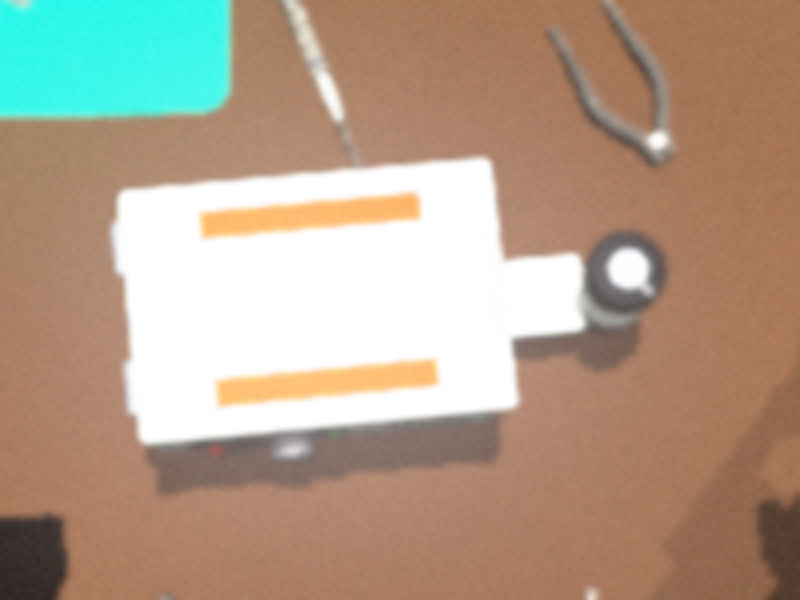

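```bash
python3 - <<'E'
from h import *
go((.541,-.335,.06,7.2),(.541,-.335,.021,7.2))
E
```

```text
turn [ 0.    -0.    -0.004] shift cm [-0.2   0.39  9.68] rows~1.9 / 0.0
turn [ 0.    -0.    -0.004] shift cm [-0.2   0.39 13.58] rows~2.7 / 0.0
```

Request:
{"fn": "apply_moves", "kwargs": {"moves": [[[0,0,0],[-0.2,0.4,5],-1],[[0,0,0],[-0.2,0.4,9.5],-1],[[0,0,0],[-0.2,0.4,12],-1],[[0,0,0],[-0.2,0.4,13.3],-1],[[0,0,0],[-0.2,0.4,13.3],-1]]}}

```text
time: 9.9
tool_pos: [0.5398, -0.3343, 0.0217]
tool_rot: [-0.001, 0.998, 0.061, -0.001]
contact_force: [-0.6, -0.2, -0.1]
gripper_width: 0.995
grasp_force: 0.0
```

Request:
{"fn": "apply_moves", "kwargs": {"moves": [[[0,0,0],[0,0,0],1],[[0,0,0],[0,0,0],1],[[0,0,0],[0,0,0],1],[[0,0,0],[0,0,0],1],[[0,0,0],[0,0,0],1],[[0,0,0],[0,0,0],1]]}}

```text
time: 10.5
tool_pos: [0.5418, -0.3358, 0.0253]
tool_rot: [0.001, 0.998, 0.061, 0.001]
contact_force: [-0.4, 0.3, 6.4]
gripper_width: 0.261
grasp_force: 61.6
```

```bash
python3 - <<'E'
from h import *
print(tool()[0])
go((.541,-.335,.19,7.2),(.589,-.056,.19,95),(.589,-.056,.105,95))
E
```

```text
[ 0.54183461 -0.33584547  0.02532088]
turn [ 0.002 -0.002 -0.004] shift cm [ -0.04  -0.06 -16.47] rows~3.3 / 0.0
turn [ 0.003  0.    -1.536] shift cm [  8.11 -27.17 -16.5 ] rows~6.6 / 10.2
turn [ 0.003  0.    -1.536] shift cm [  8.1  -27.19  -8.  ] rows~5.9 / 10.2
```

Request:
{"fn": "apply_moves", "kwargs": {"moves": [[[0,0,0],[0,0,-4],1],[[0,0,0],[0,0,-9],1],[[0,0,0],[0,0,-14],1],[[0,0,0],[0,0,-16.5],1],[[0,0,-1.536],[8.1,-27.2,-16.5],1],[[0,0,-1.536],[8.1,-27.2,-16.5],1],[[0,0,-1.536],[8.1,-27.2,-16.5],1],[[0,0,-1.536],[8.1,-27.2,-16.5],1],[[0,0,-1.536],[8.1,-27.2,-16.5],1],[[0,0,-1.536],[8.1,-27.2,-16.5],1],[[0,0,-1.536],[8.1,-27.2,-16.5],1],[[0,0,-1.536],[8.1,-27.2,-16.5],1],[[0,0,-1.536],[8.1,-27.2,-16.5],1],[[0,0,-1.536],[8.1,-27.2,-16.5],1],[[0,0,-1.536],[8.1,-27.2,-16.5],1],[[0,0,-1.536],[8.1,-27.2,-16.5],1],[[0,0,-1.536],[8.1,-27.2,-16.5],1],[[0,0,-1.536],[8.1,-27.2,-16.5],1]]}}

```text
time: 12.3
tool_pos: [0.588, -0.0552, 0.1883]
tool_rot: [-0.0, 0.676, 0.737, -0.0]
contact_force: [-0.4, -0.4, -1.4]
gripper_width: 0.265
grasp_force: 60.7
```

```bash
python3 - <<'E'
from h import *
print(tool()[0])
for n in("top","wrist","scene"):
    f=manip.grab_frame(n)
    for l in ("level","bubble_mid","lid_pad","lid_edge"): print(n,l,pt(f,l))
    if n=="wrist": save(f,"w3.png")
go((.589,-.056,.11,95))
E
```

```text
[ 0.58804322 -0.05523211  0.18831297]
top level [(0.84, array([ 0.5894, -0.0565,  0.1635]))]
top bubble_mid []
top lid_pad [(0.96, array([ 0.5898, -0.0501,  0.0733]))]
top lid_edge []
wrist level [(0.83, array([ 0.59  , -0.0565,  0.1611]))]
wrist bubble_mid [(0.71, array([ 0.5842, -0.0549,  0.184 ]))]
wrist lid_pad []
wrist lid_edge []
scene level [(0.69, array([ 0.5913, -0.0545,  0.1647])), (0.21, array([ 0.6355,  0.1807, -0.0007]))]
scene bubble_mid [(0.72, array([0.6329, 0.1803, 0.0016]))]
scene lid_pad [(0.61, array([ 0.5846, -0.0565,  0.07  ]))]
scene lid_edge [(0.94, array([ 0.5984, -0.1344,  0.0704]))]
turn [-0.  0. -0.] shift cm [-0.08  0.06  7.88] rows~1.6 / 0.0
```

View pics/w3.png

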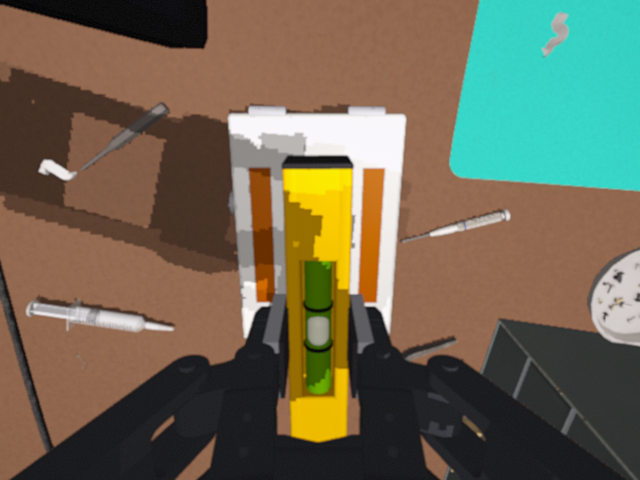

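Request:
{"fn": "apply_moves", "kwargs": {"moves": [[[0,0,0],[0,0,4],1],[[0,0,0],[-0.1,0,7],1],[[0,0,0],[-0.1,0,8],1],[[0,0,0],[-0.1,0,8.6],1],[[0,0,0],[-0.1,0,8.8],1],[[0,0,0],[-0.1,0,8.8],1]]}}

```text
time: 13.65
tool_pos: [0.5895, -0.0565, 0.1023]
tool_rot: [0.001, 0.676, 0.737, 0.001]
contact_force: [-0.2, 1.1, -2.0]
gripper_width: 0.26
grasp_force: 60.7
```

Request:
{"fn": "apply_moves", "kwargs": {"moves": [[[0,0,0],[0,0,0.1],1],[[0,0,0],[0,0,0.2],1],[[0,0,0],[0,0,0.2],1]]}}

```text
time: 13.95
tool_pos: [0.5888, -0.0563, 0.0994]
tool_rot: [0.0, 0.676, 0.737, 0.0]
contact_force: [-0.4, -1.0, -0.9]
gripper_width: 0.261
grasp_force: 60.7
```

Request:
{"fn": "apply_moves", "kwargs": {"moves": [[[0,0,0],[0,0,0.1],1],[[0,0,0],[0,0,0.2],1],[[0,0,0],[0,0,0.2],1]]}}

```text
time: 14.25
tool_pos: [0.589, -0.0566, 0.0987]
tool_rot: [0.0, 0.676, 0.737, 0.0]
contact_force: [-2.9, -1.7, 5.7]
gripper_width: 0.262
grasp_force: 61.7
```

Request:
{"fn": "apply_moves", "kwargs": {"moves": [[[0,0,0],[0,0,0.1],1],[[0,0,0],[0,0,0.1],1]]}}

```text
time: 14.45
tool_pos: [0.5891, -0.0566, 0.0983]
tool_rot: [0.0, 0.676, 0.737, 0.0]
contact_force: [-4.7, -1.9, 10.0]
gripper_width: 0.26
grasp_force: 62.1
```

Request:
{"fn": "apply_moves", "kwargs": {"moves": [[[0,0,0],[0,0,0],0],[[0,0,0],[0,0,0],-0.5],[[0,0,0],[0,0,0],-0.5],[[0,0,0],[0,0,-1],-0.5],[[0,0,0],[0,0,-4],-0.5],[[0,0,0],[0,0,-9],-0.5],[[0,0,0],[0,0,-9],-0.5]]}}

```text
time: 15.15
tool_pos: [0.5929, -0.0572, 0.1952]
tool_rot: [0.006, 0.676, 0.737, 0.004]
contact_force: [0.3, -0.1, 0.9]
gripper_width: 0.752
grasp_force: 0.0
```

```bash
python3 - <<'E'
from h import *
print(tool()[0])
for n in("top","wrist","scene"):
    f=manip.grab_frame(n)
    for l in ("level","bubble_mid","lid_pad","lid_edge","screw_knob"): print(n,l,pt(f,l))
    if n=="wrist": save(f,"w4.png",(200,90,440,370),2.1); m=manip.silhouettes(f,"level")[0]["pixels"]; c=cv2.minAreaRect(np.argwhere(m)[:,::-1].astype(np.float32)); print(c)
# knob approach: start yaw 155 (tool x), i.e. 60 deg ccw from box axis
go((.589,-.056,.19,95),(.6005,-.190,.19,150),(.6005,-.190,.074,150))
E
```

```text
[ 0.59288258 -0.05719855  0.19516236]
top level [(0.75, array([ 0.5899, -0.0531,  0.0755]))]
top bubble_mid []
top lid_pad [(0.87, array([ 0.5927, -0.0545,  0.0701]))]
top lid_edge []
top screw_knob [(0.63, array([0.578 , 0.0223, 0.0704])), (0.62, array([ 0.6006, -0.19  ,  0.0719]))]
wrist level [(0.79, array([ 0.5896, -0.0596,  0.0729]))]
wrist bubble_mid [(0.76, array([ 0.5874, -0.0526,  0.0962]))]
wrist lid_pad [(0.4, array([ 0.5879, -0.0502,  0.0949]))]
wrist lid_edge []
wrist screw_knob [(0.56, array([ 0.6025, -0.1857,  0.0771]))]
((321.629638671875, 243.47885131835938), (207.4500274658203, 43.321022033691406), 89.25594329833984)
scene level [(0.78, array([ 0.5897, -0.0536,  0.0752]))]
scene bubble_mid []
scene lid_pad [(0.75, array([ 0.5873, -0.0529,  0.0703])), (0.58, array([ 0.5927, -0.0522,  0.0725]))]
scene lid_edge [(0.69, array([ 0.6349,  0.1816, -0.0009])), (0.6, array([ 0.5963, -0.1386,  0.0736]))]
scene screw_knob [(0.63, array([ 0.5995, -0.1911,  0.0687]))]
turn [ 0.  0. -0.] shift cm [ 0.02  0.06 -0.41] rows~0.1 / 0.0
turn [ 0.    0.   -0.96] shift cm [-13.43   0.04  -0.41] rows~2.7 / 6.4
turn [ 0.    0.   -0.96] shift cm [-13.42   0.03  11.19] rows~3.5 / 6.4
```

View pics/w4.png

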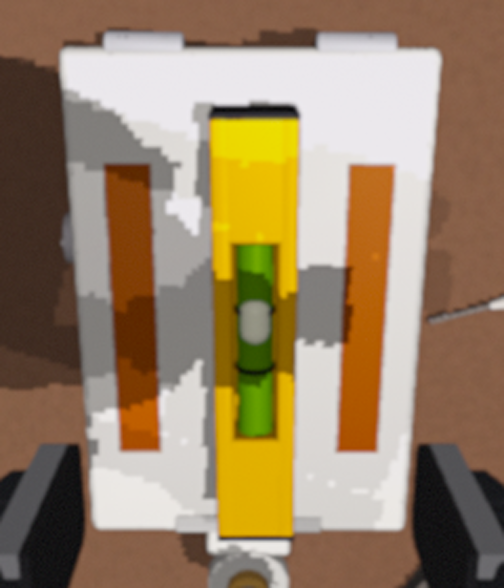

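Request:
{"fn": "apply_moves", "kwargs": {"moves": [[[0,0,0],[0,0,-0.4],-0.2],[[0,0,-0.97],[-13.4,0,-0.4],-0.2],[[0,0,-0.97],[-13.4,0,-0.4],-0.2],[[0,0,-0.97],[-13.4,0,-0.4],-0.2],[[0,0,-0.97],[-13.4,0,-0.4],-0.2],[[0,0,-0.97],[-13.4,0,-0.4],-0.2],[[0,0,-0.97],[-13.4,0,-0.4],-0.2],[[0,0,-0.97],[-13.4,0,-0.4],-0.2],[[0,0,-0.97],[-13.4,0,-0.4],-0.2],[[0,0,-0.97],[-13.4,0,-0.4],-0.2]]}}

```text
time: 17.1
tool_pos: [0.6001, -0.1898, 0.19]
tool_rot: [0.0, 0.255, 0.967, -0.0]
contact_force: [0.3, -0.5, 0.0]
gripper_width: 0.603
grasp_force: 0.0
```

```bash
python3 - <<'E'
from h import *
print(tool()[0],manip.state()["joint_pos"].round(2),manip.state()["gripper_width"])
for n in("top","wrist"):
    f=manip.grab_frame(n)
    for l in ("bubble_mid","screw_knob"): print(n,l,pt(f,l))
    if n=="wrist": save(f,"w5.png")
go((.600,-.190,.19,151),(.600,-.190,.077,151))
E
```

```text
[ 0.60014234 -0.18980377  0.19004471] [-0.42  0.1   1.66 -0.    1.38 -1.48] 0.6032792235314328
top bubble_mid [(0.45, array([ 0.7011, -0.0574, -0.0053])), (0.35, array([ 0.5867, -0.049 ,  0.094 ]))]
top screw_knob [(0.56, array([ 0.6339,  0.1798, -0.0037]))]
wrist bubble_mid [(0.61, array([ 0.5856, -0.0482,  0.0941]))]
wrist screw_knob [(0.76, array([ 0.5989, -0.1862,  0.0761])), (0.46, array([ 0.589 , -0.0487,  0.0941]))]
turn [-0.     0.    -0.008] shift cm [-0.01 -0.03 -0.02] rows~0.0 / 0.1
turn [-0.     0.    -0.008] shift cm [-1.000e-02 -3.000e-02  1.128e+01] rows~2.3 / 0.1
```

View pics/w5.png

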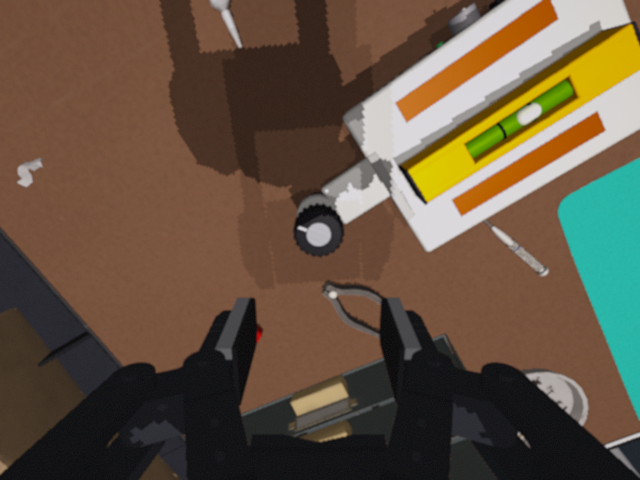

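Request:
{"fn": "apply_moves", "kwargs": {"moves": [[[0,0,0],[0,-0.1,5],-0.2],[[0,0,0],[0,-0.1,9],-0.2],[[0,0,0],[0,-0.1,11.3],-0.2],[[0,0,0],[0,-0.1,11.3],-0.2],[[0,0,0],[0,-0.1,11.3],1],[[0,0,0],[0,-0.1,11.3],1],[[0,0,0],[0,-0.1,11.3],1],[[0,0,0],[0,-0.1,11.3],1]]}}

```text
time: 18.2
tool_pos: [0.6007, -0.19, 0.0786]
tool_rot: [0.001, 0.254, 0.967, 0.001]
contact_force: [1.5, 4.4, -0.9]
gripper_width: 0.355
grasp_force: 59.7
```

Request:
{"fn": "apply_moves", "kwargs": {"moves": [[[0,0,0.14],[0,0,0],1],[[0,0,0.28],[0,0,0],1],[[0,0,0.42],[0,0,0],1],[[0,0,0.56],[0,0,0],1],[[0,0,0.7],[0,0,0],1],[[0,0,0.84],[0,0,0],1],[[0,0,0.98],[0,0,0],1],[[0,0,1.12],[0,0,0],1],[[0,0,1.26],[0,0,0],1],[[0,0,1.4],[0,0,0],1],[[0,0,1.54],[0,0,0],1],[[0,0,1.68],[0,0,0],1],[[0,0,1.82],[0,0,0],1],[[0,0,1.95],[0,0,0],1],[[0,0,1.95],[0,0,0],1],[[0,0,1.95],[0,0,0],1],[[0,0,1.95],[0,0,0],1]]}}

```text
time: 19.9
tool_pos: [0.5969, -0.1903, 0.0785]
tool_rot: [-0.002, 0.943, 0.333, -0.004]
contact_force: [-13.5, 4.4, 10.4]
gripper_width: 0.357
grasp_force: 60.8
```

Request:
{"fn": "apply_moves", "kwargs": {"moves": [[[0,0,0],[0,0,0],0],[[0,0,0],[0,0,0],-0.2],[[0,0,0],[0,0,-1],-0.2],[[0,0,0],[0,0,-4],-0.2],[[0,0,0],[0,0,-9],-0.2],[[0,0,0],[0,0,-12],-0.2],[[0,0,0],[0,0,-12],-0.2]]}}

```text
time: 20.6
tool_pos: [0.6034, -0.1925, 0.206]
tool_rot: [0.005, 0.943, 0.332, 0.005]
contact_force: [0.1, 0.5, 0.7]
gripper_width: 0.6
grasp_force: 0.0
```

```bash
python3 - <<'E'
from h import *
p,_=tool();print(p)
f=manip.grab_frame("wrist"); print(pt(f,"bubble_mid"),pt(f,"level"),px(f,[.5885,-.0555,.0925])); save(f,"w6.png")
f=manip.grab_frame("top"); print(pt(f,"bubble_mid"),pt(f,"level"))
go((.593,-.10,.18,95),(.593,-.10,.12,95))
E
```

```text
[ 0.60339681 -0.19248853  0.20600167]
[(0.53, array([ 0.5875, -0.0554,  0.0942])), (0.28, array([ 0.5984, -0.1856,  0.0747]))] [(0.6, array([ 0.59  , -0.0549,  0.0716]))] (np.float64(120.8234525960334), np.float64(120.78030158890778))
[(0.55, array([ 0.5895, -0.0562,  0.0953]))] []
turn [-0.003  0.    -0.98 ] shift cm [ 5.22 -7.39  1.51] rows~1.8 / 6.5
turn [-0.003  0.    -0.98 ] shift cm [ 5.23 -7.38  7.51] rows~2.4 / 6.5
```

View pics/w6.png

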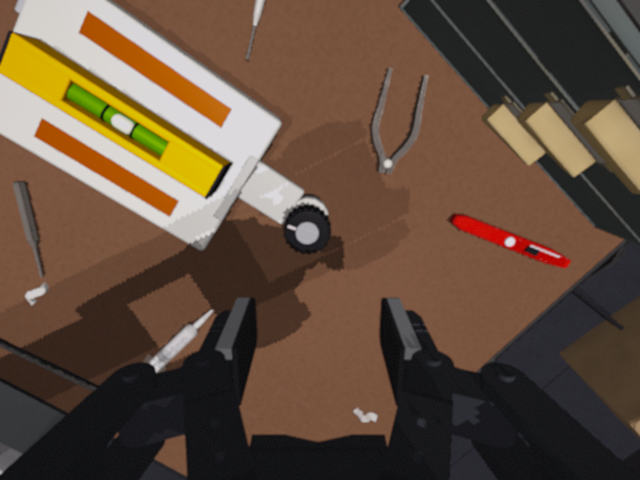

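Request:
{"fn": "apply_moves", "kwargs": {"moves": [[[0,0,-0.98],[5.5,-7.7,1.5],1],[[0,0,-0.98],[5.5,-7.7,1.5],1],[[0,0,-0.98],[5.5,-7.7,1.5],1],[[0,0,-0.98],[5.5,-7.7,1.5],1],[[0,0,-0.98],[5.5,-7.7,1.5],1],[[0,0,-0.98],[5.5,-7.7,1.5],1],[[0,0,-0.98],[5.5,-7.7,1.5],1],[[0,0,-0.98],[5.5,-7.7,5],1],[[0,0,-0.98],[5.5,-7.7,7.5],1],[[0,0,-0.98],[5.5,-7.7,8.2],1],[[0,0,-0.98],[5.5,-7.7,8.2],1]]}}

```text
time: 22.0
tool_pos: [0.5937, -0.0961, 0.1149]
tool_rot: [-0.001, 0.676, 0.737, -0.001]
contact_force: [-2.6, 0.2, 3.0]
gripper_width: -0.002
grasp_force: 1.6
```

```bash
python3 - <<'E'
from h import *
p,_=tool();print(p)
f=manip.grab_frame("wrist"); print(pt(f,"bubble_mid"),pt(f,"level"),pt(f,"lid_pad"))
go((.592,-.0955,.1155,95))
E
```

```text
[ 0.59368105 -0.09605762  0.11491906]
[(0.71, array([ 0.5888, -0.0612,  0.0935]))] [(0.75, array([0.5822, 0.0232, 0.0674])), (0.57, array([ 0.5892, -0.0556,  0.0761]))] []
turn [-0.002 -0.    -0.   ] shift cm [ 0.08 -0.17 -0.07] rows~0.0 / 0.0
```

Contact; press on in small steps.

Request:
{"fn": "apply_moves", "kwargs": {"moves": [[[0,0,0],[0,0,0.1],1],[[0,0,0],[0,0,0.2],1],[[0,0,0],[0,0,0.2],1]]}}

```text
time: 22.5
tool_pos: [0.594, -0.0962, 0.1147]
tool_rot: [-0.001, 0.676, 0.737, -0.0]
contact_force: [-6.6, 1.8, 14.1]
gripper_width: 0.004
grasp_force: 6.5
```

Request:
{"fn": "apply_moves", "kwargs": {"moves": [[[0,0,0],[0,0,0.1],1],[[0,0,0],[0,0,0.1],1],[[0,0,0],[0,0,0.1],1]]}}

```text
time: 22.8
tool_pos: [0.5941, -0.0961, 0.1146]
tool_rot: [-0.001, 0.676, 0.737, -0.0]
contact_force: [-8.5, 2.1, 16.8]
gripper_width: -0.0
grasp_force: 8.4
```

Request:
{"fn": "apply_moves", "kwargs": {"moves": [[[0,0,0],[0,-0.1,0],1],[[0,0,0],[0,-0.1,0.05],1],[[0,0,0],[0,-0.1,0.05],1]]}}

```text
time: 23.1
tool_pos: [0.5939, -0.0962, 0.1146]
tool_rot: [0.0, 0.676, 0.737, 0.0]
contact_force: [-7.8, 2.7, 16.8]
gripper_width: -0.002
grasp_force: 8.4
```

Request:
{"fn": "apply_moves", "kwargs": {"moves": [[[0,0,0],[0,-0.05,0],1],[[0,0,0],[0,-0.05,0.05],1],[[0,0,0],[0,-0.05,0.05],1],[[0,0,0],[0,-0.05,0.05],1],[[0,0,0],[0,-0.05,0.05],1],[[0,0,0],[0,-0.05,0.05],1],[[0,0,0],[0,-0.05,0.05],1]]}}

```text
time: 23.8
tool_pos: [0.5938, -0.0962, 0.1145]
tool_rot: [0.001, 0.676, 0.737, 0.001]
contact_force: [-6.1, 3.3, 17.9]
gripper_width: -0.002
grasp_force: 8.9
```

```bash
python3 - <<'E'
from h import *
f=manip.grab_frame("wrist"); print(pt(f,"bubble_mid"),pt(f,"level")); save(f,"w7.png",(180,60,460,340),2.1)
E
```

```text
[(0.56, array([ 0.5872, -0.0541,  0.0957]))] [(0.71, array([ 0.5926, -0.0598,  0.0719]))]
```

View pics/w7.png

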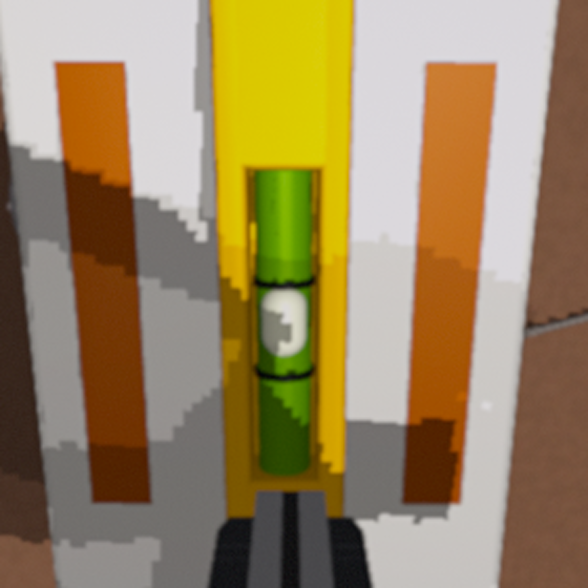

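Request:
{"fn": "apply_moves", "kwargs": {"moves": [[[0,0,0],[0,0,0],1],[[0,0,0],[0,0,0],1],[[0,0,0],[0,0,0],1],[[0,0,0],[0,0,0],1],[[0,0,0],[0,0,0],1],[[0,0,0],[0,0,0],1],[[0,0,0],[0,0,0],1],[[0,0,0],[0,0,0],1]]}}

```text
time: 24.75
tool_pos: [0.5938, -0.0962, 0.1146]
tool_rot: [0.001, 0.676, 0.737, 0.001]
contact_force: [-6.2, 2.2, 17.5]
gripper_width: -0.002
grasp_force: 8.9
```

```bash
python3 - <<'E'
from h import *
f=manip.grab_frame("wrist"); im=f["image"].astype(int)
c=180+285//2.1; c=int(c); 
for y in range(185,250): print(y,im[y,c-3:c+4].mean(0).astype(int),end=" ; ")
E
```

```text
185 [ 99 150   0] ; 186 [ 99 150   0] ; 187 [ 99 150   0] ; 188 [ 99 150   0] ; 189 [ 99 150   0] ; 190 [ 99 150   0] ; 191 [ 97 149   0] ; 192 [ 90 139   0] ; 193 [ 71 114   0] ; 194 [47 77  8] ; 195 [31 42 22] ; 196 [38 37 36] ; 197 [89 88 77] ; 198 [149 148 132] ; 199 [186 186 167] ; 200 [199 199 181] ; 201 [205 204 186] ; 202 [210 209 191] ; 203 [214 213 197] ; 204 [217 215 202] ; 205 [218 216 206] ; 206 [218 216 208] ; 207 [217 215 206] ; 208 [209 207 198] ; 209 [193 191 182] ; 210 [183 181 173] ; 211 [187 185 177] ; 212 [191 189 182] ; 213 [181 179 171] ; 214 [155 153 142] ; 215 [136 135 121] ; 216 [135 134 120] ; 217 [136 135 120] ; 218 [136 135 120] ; 219 [135 135 120] ; 220 [135 134 120] ; 221 [140 139 124] ; 222 [160 159 143] ; 223 [187 185 169] ; 224 [200 199 182] ; 225 [200 199 181] ; 226 [195 194 177] ; 227 [189 188 170] ; 228 [175 178 154] ; 229 [140 160 110] ; 230 [105 149  42] ; 231 [ 93 147   0] ; 232 [ 92 145   0] ; 233 [ 92 145   0] ; 234 [ 92 144   0] ; 235 [ 88 138   0] ; 236 [ 78 126   0] ; 237 [ 65 106   0] ; 238 [43 72  3] ; 239 [23 33 16] ; 240 [24 33 20] ; 241 [48 76 12] ; 242 [ 73 117   0] ; 243 [ 88 140   0] ; 244 [ 91 145   0] ; 245 [ 91 144   0] ; 246 [ 91 144   0] ; 247 [ 90 143   0] ; 248 [ 88 140   0] ; 249 [ 82 131   0] ;
```

```bash
python3 - <<'E'
from h import *
go((.5938,-.0962,.15,95),(.600,-.190,.15,95),(.600,-.190,.078,95))
E
```

```text
turn [ 0.002 -0.    -0.   ] shift cm [-0.    0.   -3.54] rows~0.7 / 0.0
turn [ 0.002 -0.    -0.   ] shift cm [-9.4  -0.19 -3.55] rows~2.0 / 0.0
turn [ 0.002 -0.    -0.   ] shift cm [-9.4  -0.21  3.65] rows~2.0 / 0.0
```

Request:
{"fn": "apply_moves", "kwargs": {"moves": [[[0,0,0],[0,0,-1],1],[[0,0,0],[0,0,-5],1],[[0,0,0],[-5,0,-5],-0.2],[[0,0,0],[-9.4,0,-5],-0.2],[[0,0,0],[-9.4,0,-5],-0.2],[[0,0,0],[-9.4,0,-5],-0.2]]}}

```text
time: 25.4
tool_pos: [0.6003, -0.1906, 0.1597]
tool_rot: [-0.001, 0.676, 0.737, -0.0]
contact_force: [0.1, -0.7, -0.5]
gripper_width: 0.601
grasp_force: 0.0
```

```bash
python3 - <<'E'
from h import *
print(tool()[0],manip.state()["gripper_width"])
go((.600,-.190,.078,95))
f=manip.grab_frame("wrist");print(pt(f,"screw_knob"),pt(f,"level"))
E
```

```text
[ 0.60027163 -0.19057088  0.1597389 ] 0.6012255921450321
turn [-0.001 -0.001 -0.002] shift cm [ 0.05 -0.01  8.17] rows~1.6 / 0.0
[(0.85, array([ 0.6026, -0.1883,  0.0737]))] []
```

Request:
{"fn": "apply_moves", "kwargs": {"moves": [[[0,0,0],[0.1,0,4.5],-0.2],[[0,0,0],[0.1,0,8.1],-0.2],[[0,0,0],[0.1,0,8.1],-0.2],[[0,0,0],[0.1,0,8.1],1],[[0,0,0],[0.1,0,8.1],1],[[0,0,0],[0.1,0,8.1],1],[[0,0,0],[0.1,0,8.1],1],[[0,0,0.13],[0.1,0,8.1],1],[[0,0,0.26],[0.1,0,8.1],1],[[0,0,0.39],[0.1,0,8.1],1],[[0,0,0.39],[0.1,0,8.1],1],[[0,0,0.39],[0.1,0,8.1],1],[[0,0,0.39],[0.1,0,8.1],1]]}}

```text
time: 26.85
tool_pos: [0.5989, -0.1883, 0.0807]
tool_rot: [-0.002, 0.806, 0.592, -0.002]
contact_force: [-8.0, 2.0, -2.4]
gripper_width: 0.35
grasp_force: 59.4
```

Request:
{"fn": "apply_moves", "kwargs": {"moves": [[[0,0,0],[0,0,0],0],[[0,0,0],[0,0,0],-0.2],[[0,0,0],[0,0,-1],-0.2],[[0,0,0],[0,0,-5],-0.2],[[0,0,0],[0,0,-8],1],[[0,0,0],[0,0,-8],1]]}}

```text
time: 27.45
tool_pos: [0.605, -0.1907, 0.1688]
tool_rot: [0.006, 0.806, 0.592, 0.004]
contact_force: [0.4, -1.0, 1.0]
gripper_width: 0.27
grasp_force: 0.0
```

```bash
python3 - <<'E'
from h import *
print(tool()[0])
go((.592,-.0955,.16,95),(.592,-.0955,.117,95))
E
```

```text
[ 0.60497707 -0.1906927   0.16882344]
turn [ 0.014  0.004 -0.39 ] shift cm [ 8.7  -4.09  0.81] rows~1.9 / 2.6
turn [ 0.014  0.004 -0.39 ] shift cm [ 8.71 -4.15  5.11] rows~2.2 / 2.6
```

Request:
{"fn": "apply_moves", "kwargs": {"moves": [[[0,0,-0.39],[8.8,-3.9,0],1],[[0,0,-0.39],[8.8,-3.9,0],1],[[0,0,-0.39],[8.8,-3.9,0],1],[[0,0,-0.39],[8.8,-3.9,2],1],[[0,0,-0.39],[8.8,-3.9,3],1],[[0,0,-0.39],[8.8,-3.9,3],1]]}}

```text
time: 28.05
tool_pos: [0.5886, -0.093, 0.128]
tool_rot: [-0.002, 0.676, 0.737, -0.001]
contact_force: [-0.7, 0.1, -0.4]
gripper_width: -0.003
grasp_force: 0.0
```

```bash
python3 - <<'E'
from h import *
print(tool()[0])
go((.592,-.0955,.1145,95))
E
```

```text
[ 0.58859157 -0.09303422  0.12801029]
turn [-0.003 -0.001 -0.   ] shift cm [-0.28  0.32  1.35] rows~0.3 / 0.0
```

Request:
{"fn": "apply_moves", "kwargs": {"moves": [[[0,0,0],[-0.2,0.15,0.7],1],[[0,0,0],[-0.2,0.15,1.1],1],[[0,0,0],[-0.2,0.15,1.4],1],[[0,0,0],[-0.2,0.15,1.4],1]]}}

```text
time: 28.45
tool_pos: [0.5916, -0.0956, 0.116]
tool_rot: [0.0, 0.676, 0.737, -0.0]
contact_force: [-0.4, -0.5, 2.4]
gripper_width: -0.002
grasp_force: 0.8
```

Request:
{"fn": "apply_moves", "kwargs": {"moves": [[[0,0,0],[0,0,0.1],1],[[0,0,0],[0,-0.05,0.2],1],[[0,0,0],[0,-0.1,0.2],1]]}}

```text
time: 28.75
tool_pos: [0.5916, -0.0958, 0.1152]
tool_rot: [0.002, 0.676, 0.737, 0.001]
contact_force: [2.1, -1.4, 2.6]
gripper_width: -0.001
grasp_force: 1.7
```

Request:
{"fn": "apply_moves", "kwargs": {"moves": [[[0,0,0],[0,0,0.1],1],[[0,0,0],[0,0,0.2],1],[[0,0,0],[0,0,0.2],1]]}}

```text
time: 29.05
tool_pos: [0.5917, -0.0958, 0.115]
tool_rot: [0.001, 0.676, 0.737, 0.0]
contact_force: [-4.0, 0.3, 13.3]
gripper_width: -0.003
grasp_force: 6.4
```

Request:
{"fn": "apply_moves", "kwargs": {"moves": [[[0,0,0],[0,0,0.1],1],[[0,0,0],[0,-0.05,0.1],1],[[0,0,0],[0,-0.05,0.1],1]]}}

```text
time: 29.35
tool_pos: [0.5917, -0.0958, 0.115]
tool_rot: [0.002, 0.676, 0.737, 0.001]
contact_force: [-4.9, -0.1, 15.4]
gripper_width: -0.001
grasp_force: 7.8
```

Request:
{"fn": "apply_moves", "kwargs": {"moves": [[[0,0,0],[0,0,0.1],1],[[0,0,0],[0,-0.05,0.1],1],[[0,0,0],[0,-0.05,0.1],1],[[0,0,0],[0,-0.05,0.1],1],[[0,0,0],[0,-0.05,0.1],1],[[0,0,0],[0,-0.05,0.1],1],[[0,0,0],[0,-0.05,0.1],1],[[0,0,0],[0,-0.05,0.1],1],[[0,0,0],[0,-0.05,0.1],1],[[0,0,0],[0,-0.05,0.1],1],[[0,0,0],[0,-0.05,0.1],1],[[0,0,0],[0,-0.05,0.1],1],[[0,0,0],[0,-0.05,0.1],1],[[0,0,0],[0,-0.05,0.1],1],[[0,0,0],[0,-0.05,0.1],1],[[0,0,0],[0,-0.05,0.1],1],[[0,0,0],[0,-0.05,0.1],1],[[0,0,0],[0,-0.05,0.1],1]]}}

```text
time: 31.15
tool_pos: [0.5917, -0.0958, 0.1149]
tool_rot: [0.002, 0.676, 0.737, 0.001]
contact_force: [-4.5, 0.4, 18.7]
gripper_width: -0.001
grasp_force: 9.4
```

```bash
python3 - <<'E'
from h import *
f=manip.grab_frame("wrist"); save(f,"w8.png",(180,60,460,340),2.1); print(pt(f,"bubble_mid"))
im=f["image"].astype(int)
for y in range(188,250): print(y,im[y,312:319].mean(0).astype(int)[[1,2]],end=";")
E
```

```text
[(0.88, array([ 0.5858, -0.0552,  0.0966])), (0.58, array([ 0.4021, -0.1733,  0.0009]))]
188 [130   0];189 [130   0];190 [130   0];191 [130   0];192 [130   0];193 [120   0];194 [92  0];195 [47  6];196 [17 12];197 [48  8];198 [93  0];199 [123   0];200 [130   0];201 [130   4];202 [134  41];203 [144  93];204 [159 132];205 [172 154];206 [180 164];207 [186 169];208 [187 170];209 [184 167];210 [183 167];211 [184 168];212 [184 168];213 [184 168];214 [184 168];215 [184 168];216 [183 167];217 [184 168];218 [184 168];219 [187 171];220 [191 175];221 [193 177];222 [193 176];223 [193 177];224 [193 176];225 [193 176];226 [193 176];227 [192 175];228 [193 178];229 [196 181];230 [194 178];231 [186 165];232 [170 140];233 [150  98];234 [133  48];235 [128   6];236 [122   0];237 [105   0];238 [70  0];239 [29  7];240 [24 10];241 [61  3];242 [101   0];243 [124   0];244 [129   0];245 [128   0];246 [128   0];247 [128   0];248 [126   0];249 [119   0];
```

View pics/w8.png

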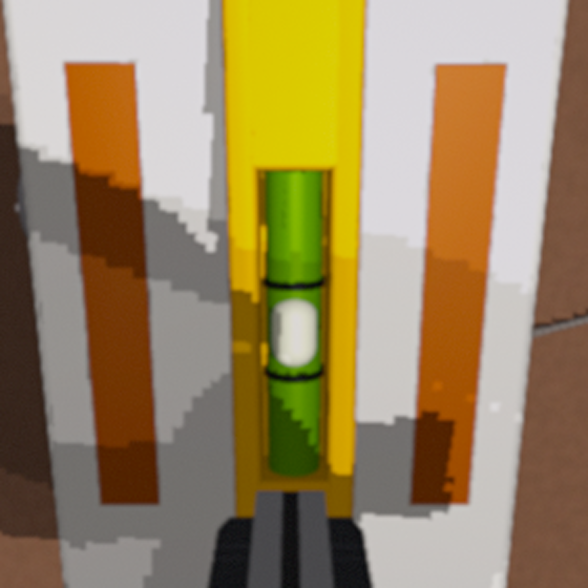

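The bubble (crop y about 299 to 366) is centred between the lines at y about 285 and 376, the level is pressed with about 18 N, and the lid is shut.

```bash
python3 -c "
from plant import manip
print(manip.job_done())"
```

```text
the job is handed in; nothing more can be done
None
```

The job is handed in: the lid is shut and caught, the level lies along the middle of the lid, and the bubble is centred between the lines, with the fingers still pressing the level down at about 18 N (about 31 s used).

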